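Unlock the slide stage and run it home

TASK

Press the square lock button on the slide stage's carriage and, holding it down, slide the carriage with its petri dish fully home against the end stop; then let go so that the button springs up and locks it there. Work with the fingertips only: grasp and lift nothing, leave the dish lying in its nest, and do not disturb the other things on the cart.

Things in the scene. Friction and masses are not known exactly. Their poses are not given: they have to be found in the camera images.
- stage_base: manual slide stage fixed to the cart: aluminium base plate 150 x 250 mm with two guide rods and an end block 30 mm high at each end. Origin: centre of its underside. Its +y axis is the level direction in which the carriage slides to the end stop; its -x side, where the lock button is, is the side nearer the robot; z is up. Its place and yaw (within about 35 degrees) differ each time
- carriage (a joint): travel of the grey carriage (147 x 104 mm plate, top 35 mm above the cart, about 0.45 kg) along the stage's +y, in m: 0 at the start, 0.120 fully home against the end stop. Friction about 1.5 N and some drag. It is locked at 0 and, whenever the button is up, locks again at every 0.020 of travel, 0.120 included (play about 1.5 mm)
- lock_button (a joint): how far the lock button is pressed down, in m: 0 up (locked), unlocks when pressed more than 0.005, 0.010 fully down. Springs back up; takes about 3 N to start and 7 N to hold fully down. It comes up only at a locking position
- button_top (a point): centre of the top of the lock button, a flat grey square cap 34 x 34 mm on the carriage beside the dish, in a black 44 mm square collar; moves with the button and carriage. Up, it stands 61 mm above the cart and 14 mm above the collar; pressed, 51 mm
- push_plate (a point): middle of the upper edge, on the button's side, of the upright grey push plate on the carriage (44 wide, 6 thick, top 75 mm above the cart). It stands on the end-stop side of the button, its face 24 mm from the button's centre, so that a fingertip on the button can also push against it; nothing stands on the button's other three sides above the collar except the dish nest, whose dish edge is 30 mm from the button's centre
- end_stop (a point): point on the inner face, at the top edge, of the end block that is the end stop (+y end of the stage), in line with the button, 30 mm above the cart
- nest (a point): centre of the dish nest on the carriage's top, 35 mm above the cart, 74 mm from the button's centre along the stage's +x, between four pins 8 mm high
- dish: clear petri dish 88 mm across, 12 mm high, loose in the nest on the carriage. Origin: centre of its underside
- marker: black-capped marker pen lying flat, 130 x 14 x 16 mm, long side along its own y, in front of the stage. Bystander, origin at the centre of its underside
- tape: small roll of white label tape lying flat, 60 mm across, 12 mm high, in front of the stage. Bystander, origin at the centre of its underside
- small_box: small white card box 40 x 62 x 28 mm at the end of the stage away from the end stop. Bystander, origin at the centre of its underside
- bottle_a: brown dropper bottle with black cap, 48 mm across, 85 mm high. Bystander, origin at the centre of its underside
- bottle_b: brown dropper bottle with white cap, 48 mm across, 85 mm high. Bystander, origin at the centre of its underside
- beaker: 250 ml glass beaker, 77 mm across, 92 mm high. Bystander, origin at the centre of its underside
- film_carton: white carton 60 x 115 x 58 mm at the left edge of the cart. Bystander, origin at the centre of its underside
Mind the look-alikes: they are no part of the job. Leave any pink or yellow look-alike of the dish alone.

How it is judged:
By the outcome, as a careful person would: the job done as asked, in the order asked, and still so for the second after the job is handed in, with the robot touching nothing.
It also fails if it takes over 32 s, if anything falls off the work surface, if the arm or the gripper's body presses on something with over 40 N, if the wrist force passes 120 N, or if a joint passes its speed limit or range.

ROBOT

A 7-joint arm with a two-finger parallel gripper is mounted at the origin on a cart in front of the work surface, level with it; the furniture and walls round the work are solid. World frame = base frame: x ahead of the robot, y to its left, z up, the work surface at z = 0. Lengths are in m, angles in rad, forces in N, time in s.
With the tool pointing down it reaches from about 0.425 to 0.925 m from the base axis. Payload 6.8 kg.
Tool frame: the origin (TCP) lies between the finger pads; the fingertips stand finger_overhang ahead of it and the grasp point (between the pads) lies 6 mm ahead of it (finger_overhang is the distance from the TCP to the fingertips, in m); z points along the fingers, y is the line along which they close (so a half turn about z gives the same grasp; the last joint's range is limited). The gripper opens to 85 mm and grips with 20 to 120 N. Pads are 22 mm wide; open, the fingers measure 114 mm over their backs; the gripper's body (76 mm by 85 mm) begins 54 mm behind the grasp point. The pads swing forward as they close: fully open they stand 13 mm farther back than shut.
Start: joints at [1.213, 0.477, 0.022, 1.555, -0.011, 1.109, -0.083], TCP at [0.167, -0.654, 0.256] pointing down, gripper open.
Joint ranges: [-2.96, 2.96], [-0.34, 2.1], [-1.41, 1.46], [0.24, 2.44], [-1.37, 4.51], [0.17, 1.92], [-2.96, 2.96]. Speed limits (rad/s): [2.39, 2.39, 3.14, 3.14, 3.14, 3.14, 3.14].

INTERFACE

Orientations are given as a unit quaternion [w, x, y, z].
In Python, from station import * gives the robot as it stands.
- The arm moves only by the tool drive_tool, never from a script. Its argument "increments" is a list of rows, each an object of numbers: "claw": the finger opening in m, from 0 to 0.0854; "dx", "dy", "dz": the shift along the tool's x, y, z in m; "wx", "wy", "wz": the turn, a rotation vector about the tool's x, y, z in degrees. A call has 1 to 20 rows; each row shifts and turns the commanded pose from where the row before left it, along the tool's axes as they then stand; what a row does not reach is not made up. A row lasts 1/8 s, in which the tool goes at most 62.5 mm and 10.7 degrees, less where a joint would pass 70% of its speed; a pose out of reach is approached as far as the arm can. A call with a gripper value outside its range is refused whole. The fingers move at their own pace and stop on an object; "newtons" is the grip in N (left out, the last holds). Time passes only in rows, so rows that do not move let the fingers close. It gives the time, the measured TCP pose, the force, the opening and the grip force at its end, in the units of the state.
- get_obs(): the state, without advancing time (a new reading comes with each control period).
- read_camera(name): name is "side" or "top"; returns (picture, depth): 480x640x3 uint8, red, green, blue; 480x640 float32, m along the optical axis (not along the pixel's ray), 0 where there is no reading.
- calibration(name): a dict with "intrinsics" (3x3 intrinsics, pixels), "R" (3x3) and "t" (3): a world point X has camera coordinates R X + t. Camera axes: x right, y down, z forward; pixel columns grow to the right and rows downward; lengths in m; the calibration is good to about 2 mm. A picture is of the moment at which its call begins. calibration takes no time and is no camera call.
- hand_in(): hands the job in; it is judged then, once.
The state is a dict: "t": time; "q": joint angles; "joint_vel": joint speeds; "joint_torque": joint torques, N m; "eef_pos": TCP position; "tool_rot": TCP orientation; "contact_force": force on the tool from outside, world axes, zero at the start; "torque": the same for the moment, N m; "gripper_width": opening from 0.0 (shut) to 1.0 (fully open); "grasp_force": force on a finger pad.
Only numpy, scipy, OpenCV 4.12 (cv2) and the standard library are available. Lean on these libraries where they do the work, as an engineer would, in place of code of your own. Each camera call takes 0.05 s, during which the arm holds its last target. There are 200 camera calls.

## Working session

There is one attempt and no reset: what is moved stays moved. The work goes in short steps, Python scripts to look and compute and a tool call to move; the robot and the scene stay as the last step left them, time stands still between calls to the robot, and variables do not carry over. Pictures are saved under pics/ and viewed, at most 10 in all, crops included, and the job is handed in when it is done.

Besides the shell and the picture viewer there is one more tool, called after ">>>" as name([rows], argument=value, ...), one row to a line, values as JSON. drive_tool: Moves the arm, as the interface text tells. Its arguments: {"type":"object","properties":{"increments":{"type":"array","items":{"type":"object","properties":{"claw":{"type":"number"},"dx":{"type":"number"},"dy":{"type":"number"},"dz":{"type":"number"},"wx":{"type":"number"},"wy":{"type":"number"},"wz":{"type":"number"}}}},"newtons":{"type":"number"}},"required":["increments"]}

```bash
mkdir -p pics; python3 - <<'E'
from station import *
import cv2,numpy as np
for n in("top","side"):
    p,d=read_camera(n); cv2.imwrite(f"pics/{n}0.png",p[:,:,::-1]); np.save(f"pics/{n}0.npy",d)
    c=calibration(n); print(n,c["intrinsics"],c["R"],c["t"])
o=get_obs(); print({k:o[k] for k in("t","eef_pos","tool_rot","gripper_width","contact_force")})
import station; print([x for x in dir(station) if 'over' in x], globals().get('finger_overhang'))
E
```

```text
top [[441.55145465   0.         323.45357582]
 [  0.         441.55145465 235.1440461 ]
 [  0.           0.           1.        ]] [[ 0.02561899 -0.9992337   0.02959184]
 [-0.993751   -0.02867306 -0.10787398]
 [ 0.10863981 -0.0266433  -0.99372407]] [-0.01251695  0.51065636  0.94848675]
side [[438.2447629    0.         318.76811353]
 [  0.         438.2447629  237.63644364]
 [  0.           0.           1.        ]] [[ 0.99847383 -0.05512191  0.00340279]
 [-0.01610757 -0.34959935 -0.93676082]
 [ 0.05282566  0.93527636 -0.34995369]] [-0.49819205  0.08941974  1.04184542]
{'t': 0.1, 'eef_pos': array([ 0.16673611, -0.65358787,  0.25542558]), 'tool_rot': array([-7.96243908e-04,  9.92209763e-01,  1.24575803e-01, -1.45735836e-04]), 'gripper_width': 1.0003108546355333, 'contact_force': array([-0.21102781, -0.7601226 , -0.00815288])}
['finger_overhang'] 0.025
```

View pics/top0.png

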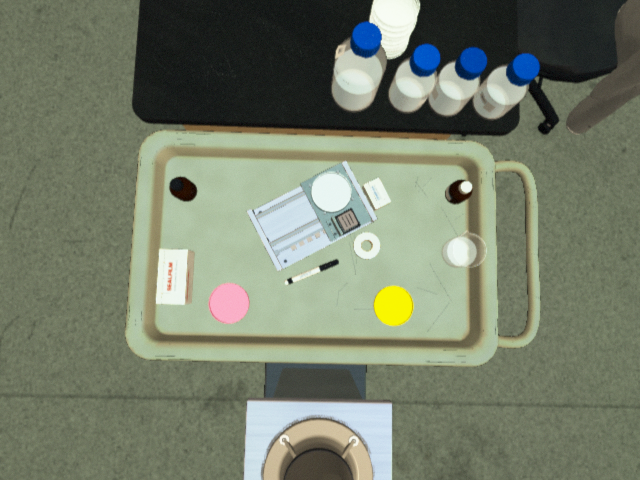

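View pics/side0.png

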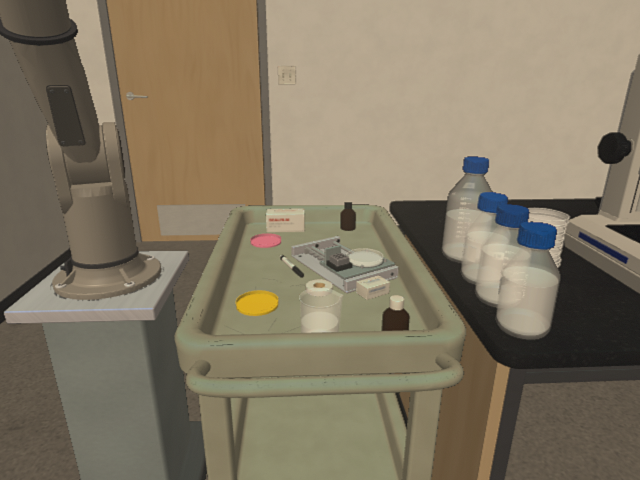

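Top view: stage at about (312,215), carriage at its right end with the clear dish (331,192) and the button in its black collar near (347,221). The end stop is the left end, near (265,240). Look-alikes are the pink (229,303) and yellow (394,306) discs, the tape (367,246) and the small box (376,193). I choose the square at (347,221) and check it in a crop.

```bash
cat > h.py <<'E'
from station import *
import cv2,numpy as np
def ray(n,u,v,z):
    c=calibration(n);K,R,t=c["intrinsics"],np.array(c["R"]),np.array(c["t"])
    C=-R.T@t; d=R.T@np.linalg.solve(K,[u,v,1.]); return C+d*(z-C[2])/d[2]
def pix(n,X):
    c=calibration(n);x=c["intrinsics"]@(np.array(c["R"])@X+c["t"]);return x[:2]/x[2]
def cloud(n,d):
    c=calibration(n);K,R,t=c["intrinsics"],np.array(c["R"]),np.array(c["t"])
    v,u=np.mgrid[:480,:640]; P=np.stack([(u-K[0,2])/K[0,0]*d,(v-K[1,2])/K[1,1]*d,d],-1)
    return (P-t)@R
E
python3 - <<'E'
from h import *
a=cv2.imread("pics/top0.png")[155:275,240:400]; b=cv2.imread("pics/side0.png")[220:310,280:400]
cv2.imwrite("pics/c0.png",np.vstack([cv2.resize(a,(480,360),interpolation=cv2.INTER_CUBIC)]) if 0 else cv2.resize(a,(800,600),interpolation=cv2.INTER_CUBIC))
cv2.imwrite("pics/c1.png",cv2.resize(b,(800,600),interpolation=cv2.INTER_CUBIC))
W=cloud("top",np.load("pics/top0.npy"))
np.set_printoptions(linewidth=220)
print((W[200:245:2,322:372:2,2]*1000).round().astype(int))
E
```

```text
[[ 39  42  41  40  40  37  42  38  41  38  41  42  40  41  38  38  36  35  35  36  29  29  29   3  22]
 [ 41  41  42  41  40  39  38  40  38  42  41  40  39  52  34  35  36  33  35  32  33  31  30 998  15]
 [ 40  39  42  42  39  38  44  40  41  43  39  45  47  39  36  38  36  35  35  38  36  32  30  33   2]
 [ 40  41  39 998  43  39  41  44  39  41  39  47  36  34  32  38  36  39  37  35  38  36  33  28  29]
 [ 43  37  42  38  43  39  40  39  38  43  47  34  32  35  36  34  33  34  35  35  35  37  29  32  33]
 [ 36  43  47  40  41  36  40  51  46  35  35  38  37  46  44  45  36  34  35  36  35  35  36  30  32]
 [ 37  45  37  37  37  33  41  36  37  35  36  43  46  60  62  49  33  34  33  34  34  35  35  31  30]
 [ 36  42  34  34  36  34  38  34  36  48  47  61  62  62  62  63  46  35  34  37  36  37  35  36  33]
 [ 34  37  33  36  39  72  36  45  49  64  61  59  64  62  61  59  45  34  36  38  38  36  35  38  32]
 [ 35  36  35  35  35  75  75  40  59  64  60  59  60  62  63  60  61  50  33  39  32  36  36  34  34]
 [ 36  35  37  37  40  67  77  47  55  59  61  62  64  60  61  61  61 
[... 569 characters left out ...]
  42  40  38  64  78  45  46  48  42   7   2  -2   2   2  -1   4  -3   3   0   0]
 [  9  23   8  41  33  34  41  41  43  76  74  37   5   8   1  -1   2   1  -3  13  12  14  11  16  15]
 [  8   6   6  35  36  34  40  41  40  46   9   3   1   3   4  -3   3  -2  16  15  16  15  12  15  12]
 [  7   8   6  10  36  35  37  40   9   7   2   1  -1   3   3   1   1  12  13  14  12  11  14  14  14]
 [  5   6   7   5  35  37   7   4   5   0   2   3   2   2   1  -3   3  14  14  12  12  18  15  16  11]
 [  7   6   7   5   4   5   5   0   2   0   1   5   0   2   1   2   9  19  11  15  15  -1  -1   4   9]
 [  5   7  10   4   7  -2  -2   5   1  -1   1   5   1   1   3   4  13  17  11  11   2   2   3   3   0]]
```

View pics/c0.png

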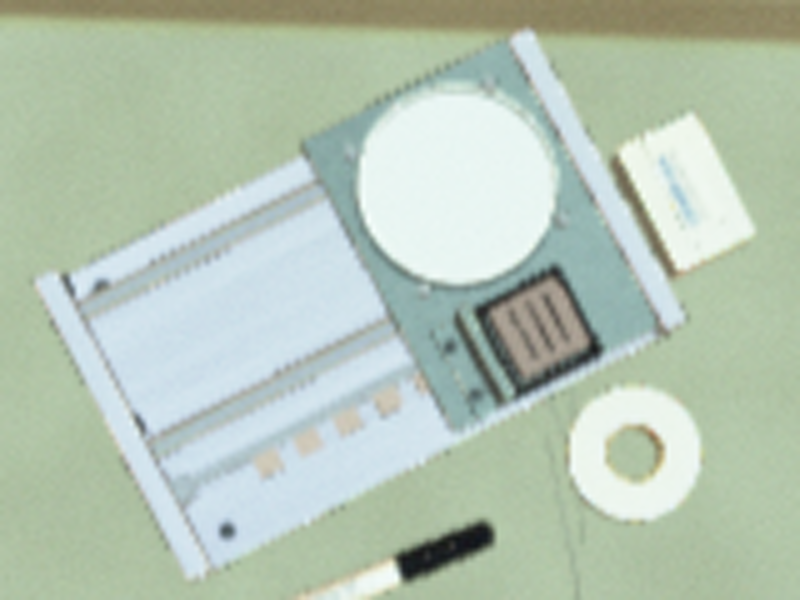

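View pics/c1.png

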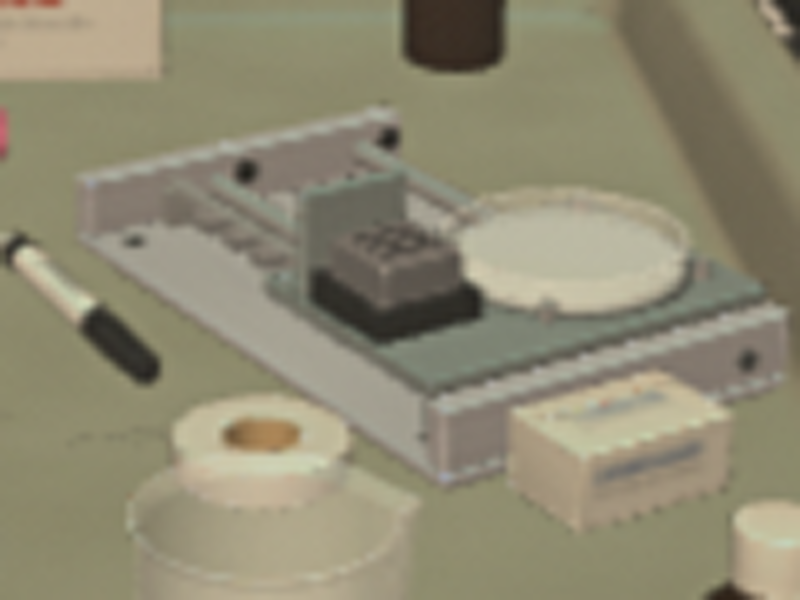

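The crops confirm it: a grey-brown square cap in a black collar (crop 540,328), beside the clear dish, with the push plate on its left, which is the end-stop side. Next I fit the geometry.

```bash
python3 - <<'E'
from h import *
W=cloud("top",np.load("pics/top0.npy"))
m=np.zeros((480,640),bool);m[200:245,322:372]=1
z=W[...,2]
B=W[m&(z>.057)&(z<.067)][:, :2]; P=W[m&(z>.07)&(z<.085)][:, :2]
print(len(B),np.median(B,0),B.mean(0),len(P),P.mean(0))
c=cv2.minAreaRect((B*1000).astype(np.float32));print(c)
f=lambda u,v,z:ray("top",240+u/5,155+v/5,z)
LT,LB,RT,RB=f(40,280,.03),f(195,575,.03),f(523,32,.03),f(675,325,.03)
# outer corner coarse yaw
for a,b in((LB,LT),(RB,RT)): print(np.degrees(np.arctan2(*(b-a)[1::-1])),np.linalg.norm(b-a))
v=LT-RT;print("yaw long",np.degrees(np.arctan2(v[1],v[0])),np.linalg.norm(v))
bp=ray("top",240+.2*540,155+.2*328,.061);print("button ray",bp)
u,_,vt=np.linalg.svd(P-P.mean(0));print("plate",np.degrees(np.arctan2(vt[0,1],vt[0,0])))
d=f(457,183,.047);print("dish",d,np.linalg.norm((d-bp)[:2]),np.degrees(np.arctan2(*(d-bp)[1::-1])))
cd=f(675,325,.03);print("right end",cd, "left",LB)
E
```

```text
258 [ 0.53940889 -0.0474272 ] [ 0.53958442 -0.04711281] 63 [ 0.52768088 -0.02450882]
((536.0879516601562, -43.32926940917969), (40.77058792114258, 47.13831329345703), 29.326879501342773)
29.6861207625583 0.14737558522904629
28.22931723464345 0.14877646351931492
yaw long 119.47709393719367 0.24269959307138175
button ray [ 0.54009479 -0.04960635  0.061     ]
plate -151.18439709349184
dish [ 0.6051905  -0.01305026  0.047     ] 0.07465788220099394 29.317453404906505
right end [ 0.54771208 -0.11222431  0.03      ] left [0.431334   0.09644244 0.03      ]
```

>>> drive_tool([
  {"wz": -7.35,"claw": 0},
  {"wz": -7.35},
  {"dx": 0.0345,"dy": -0.0195},
  {"dx": 0.0345,"dy": -0.0195},
  {"dx": 0.0345,"dy": -0.0195},
  {"dx": 0.0345,"dy": -0.0195},
  {"dx": 0.0345,"dy": -0.0195},
  {"dx": 0.0345,"dy": -0.0195},
  {"dx": 0.0345,"dy": -0.0195},
  {"dx": 0.0345,"dy": -0.0195},
  {"dx": 0.0345,"dy": -0.0195},
  {"dx": 0.0345,"dy": -0.0195},
  {"dx": 0.0345,"dy": -0.0195},
  {"dx": 0.0345,"dy": -0.0195},
  {"dx": 0.0345,"dy": -0.0195},
  {"dx": 0.0345,"dy": -0.0195},
  {"dx": 0.0345,"dy": -0.0195},
  {"dx": 0.0345,"dy": -0.0195},
  {"dx": 0.0345,"dy": -0.0195},
  {"dx": 0.0345,"dy": -0.0195},
], newtons=60)

```text
schema error: expected keys claw, dx, dy, dz, wx, wy, wz
```

>>> drive_tool([
  {"claw": 0,"dx": 0,"dy": 0,"dz": 0,"wx": 0,"wy": 0,"wz": -7.35},
  {"claw": 0,"dx": 0,"dy": 0,"dz": 0,"wx": 0,"wy": 0,"wz": -7.35},
  {"claw": 0,"dx": 0.0345,"dy": -0.0195,"dz": 0,"wx": 0,"wy": 0,"wz": 0},
  {"claw": 0,"dx": 0.0345,"dy": -0.0195,"dz": 0,"wx": 0,"wy": 0,"wz": 0},
  {"claw": 0,"dx": 0.0345,"dy": -0.0195,"dz": 0,"wx": 0,"wy": 0,"wz": 0},
  {"claw": 0,"dx": 0.0345,"dy": -0.0195,"dz": 0,"wx": 0,"wy": 0,"wz": 0},
  {"claw": 0,"dx": 0.0345,"dy": -0.0195,"dz": 0,"wx": 0,"wy": 0,"wz": 0},
  {"claw": 0,"dx": 0.0345,"dy": -0.0195,"dz": 0,"wx": 0,"wy": 0,"wz": 0},
  {"claw": 0,"dx": 0.0345,"dy": -0.0195,"dz": 0,"wx": 0,"wy": 0,"wz": 0},
  {"claw": 0,"dx": 0.0345,"dy": -0.0195,"dz": 0,"wx": 0,"wy": 0,"wz": 0},
  {"claw": 0,"dx": 0.0345,"dy": -0.0195,"dz": 0,"wx": 0,"wy": 0,"wz": 0},
  {"claw": 0,"dx": 0.0345,"dy": -0.0195,"dz": 0,"wx": 0,"wy": 0,"wz": 0},
  {"claw": 0,"dx": 0.0345,"dy": -0.0195,"dz": 0,"wx": 0,"wy": 0,"wz": 0},
  {"claw": 0,"dx": 0.0345,"dy": -0.0195,"dz": 0,"wx": 0,"wy": 0,"wz": 0},
  {"claw": 0,"dx": 0.0345,"dy": -0.0195,"dz": 0,"wx": 0,"wy": 0,"wz": 0},
  {"claw": 0,"dx": 0.0345,"dy": -0.0195,"dz": 0,"wx": 0,"wy": 0,"wz": 0},
  {"claw": 0,"dx": 0.0345,"dy": -0.0195,"dz": 0,"wx": 0,"wy": 0,"wz": 0},
], newtons=60)

```text
t: 2.22
eef_pos: [0.4779, -0.1462, 0.2561]
tool_rot: [-0.0, 0.968, 0.25, -0.0]
contact_force: [0.9, -1.2, 0.1]
gripper_width: -0.003
grasp_force: 0.0
```

>>> drive_tool([
  {"claw": 0,"dx": 0.034,"dy": -0.0196,"dz": 0,"wx": 0,"wy": 0,"wz": 0},
  {"claw": 0,"dx": 0.034,"dy": -0.0196,"dz": 0,"wx": 0,"wy": 0,"wz": 0},
  {"claw": 0,"dx": 0.034,"dy": -0.0196,"dz": 0,"wx": 0,"wy": 0,"wz": 0},
  {"claw": 0,"dx": 0,"dy": 0,"dz": 0.05,"wx": 0,"wy": 0,"wz": 0},
  {"claw": 0,"dx": 0,"dy": 0,"dz": 0.05,"wx": 0,"wy": 0,"wz": 0},
  {"claw": 0,"dx": 0,"dy": 0,"dz": 0.045,"wx": 0,"wy": 0,"wz": 0},
  {"claw": 0,"dx": 0,"dy": 0,"dz": 0,"wx": 0,"wy": 0,"wz": 0},
])

```text
t: 3.1
eef_pos: [0.5354, -0.0464, 0.1083]
tool_rot: [-0.001, 0.968, 0.251, -0.004]
contact_force: [0.0, 0.1, 0.0]
gripper_width: 0.002
grasp_force: 0.0
```

```bash
python3 - <<'E'
from h import *
p,d=read_camera("side"); cv2.imwrite("pics/c2.png",cv2.resize(p[180:300,280:440,::-1],(800,600),interpolation=cv2.INTER_CUBIC))
o=get_obs();print(o["eef_pos"],o["contact_force"])
print("tip px crop",(pix("side",o["eef_pos"]-[0,0,.025])-[280,180])*5,"button",(pix("side",np.array([.54,-.048,.061]))-[280,180])*5)
E
```

```text
[ 0.53737939 -0.04630368  0.11060678] [0.39549115 0.34825779 0.94095693]
tip px crop [284.41742887 325.01558131] button [289.50260989 376.25622194]
```

View pics/c2.png

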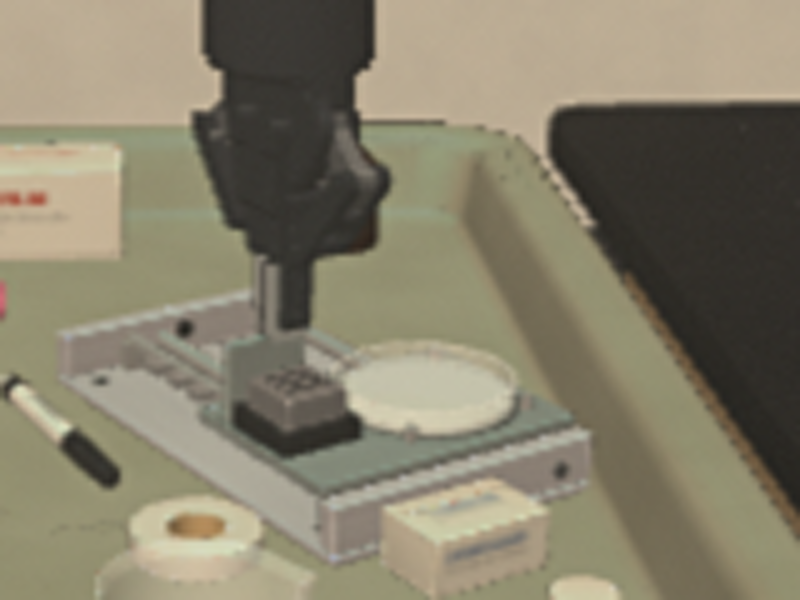

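The tip (crop 285,328) hangs over the button (295,382), clear of the plate and the dish. Pressing now.

>>> drive_tool([
  {"claw": 0,"dx": 0.001,"dy": 0,"dz": 0.01,"wx": 0,"wy": 0,"wz": 0},
  {"claw": 0,"dx": 0,"dy": 0,"dz": 0.01,"wx": 0,"wy": 0,"wz": 0},
  {"claw": 0,"dx": 0,"dy": 0,"dz": 0.005,"wx": 0,"wy": 0,"wz": 0},
  {"claw": 0,"dx": 0,"dy": 0,"dz": 0.003,"wx": 0,"wy": 0,"wz": 0},
  {"claw": 0,"dx": 0,"dy": 0,"dz": 0.003,"wx": 0,"wy": 0,"wz": 0},
  {"claw": 0,"dx": 0,"dy": 0,"dz": 0.002,"wx": 0,"wy": 0,"wz": 0},
  {"claw": 0,"dx": 0,"dy": 0,"dz": 0,"wx": 0,"wy": 0,"wz": 0},
])

```text
t: 4.03
eef_pos: [0.5393, -0.046, 0.0785]
tool_rot: [0.0, 0.968, 0.25, 0.0]
contact_force: [-1.0, 0.3, 6.4]
gripper_width: -0.001
grasp_force: 2.9
```

>>> drive_tool([
  {"claw": 0,"dx": 0,"dy": 0,"dz": 0.002,"wx": 0,"wy": 0,"wz": 0},
  {"claw": 0,"dx": 0,"dy": 0,"dz": 0.001,"wx": 0,"wy": 0,"wz": 0},
  {"claw": 0,"dx": 0,"dy": -0.002,"dz": 0,"wx": 0,"wy": 0,"wz": 0},
  {"claw": 0,"dx": 0,"dy": -0.003,"dz": 0,"wx": 0,"wy": 0,"wz": 0},
  {"claw": 0,"dx": 0,"dy": -0.004,"dz": 0,"wx": 0,"wy": 0,"wz": 0},
  {"claw": 0,"dx": 0,"dy": -0.005,"dz": 0,"wx": 0,"wy": 0,"wz": 0},
  {"claw": 0,"dx": 0,"dy": -0.006,"dz": 0,"wx": 0,"wy": 0,"wz": 0},
])

```text
t: 4.9
eef_pos: [0.5301, -0.0295, 0.0761]
tool_rot: [0.001, 0.968, 0.25, 0.0]
contact_force: [-1.8, -3.3, 8.4]
gripper_width: 0.001
grasp_force: 4.3
```

```bash
python3 - <<'E'
from h import *
p,d=read_camera("side"); cv2.imwrite("pics/c3.png",cv2.resize(p[180:300,280:440,::-1],(800,600),interpolation=cv2.INTER_CUBIC))
o=get_obs();print(o["eef_pos"],o["contact_force"])
E
```

```text
[ 0.52952815 -0.02852298  0.07602659] [-3.00572081 -2.60082801  9.71746583]
```

View pics/c3.png

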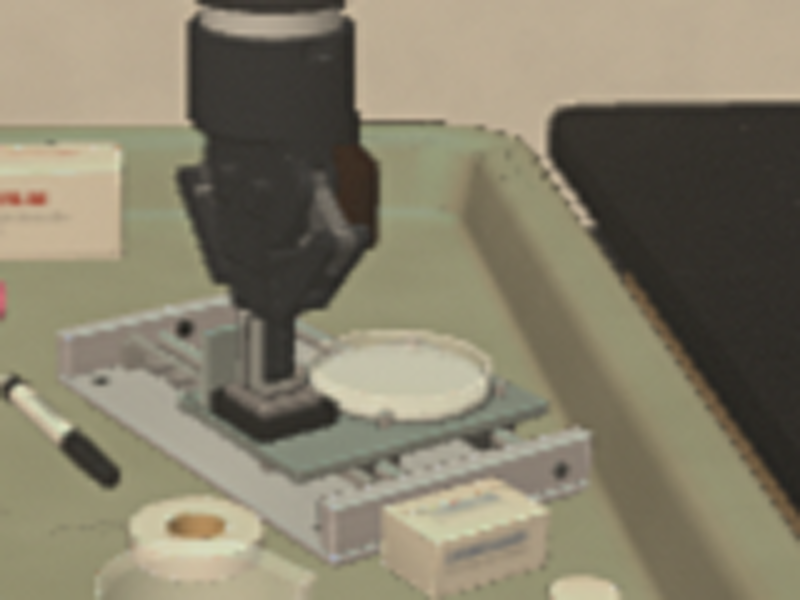

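The button is down and the carriage has moved about 20 mm with the finger; the dish is still in its nest. I carry on.

>>> drive_tool([
  {"claw": 0,"dx": 0,"dy": -0.007,"dz": 0,"wx": 0,"wy": 0,"wz": 0},
  {"claw": 0,"dx": 0,"dy": -0.008,"dz": 0,"wx": 0,"wy": 0,"wz": 0},
  {"claw": 0,"dx": 0,"dy": -0.009,"dz": 0,"wx": 0,"wy": 0,"wz": 0},
  {"claw": 0,"dx": 0,"dy": -0.009,"dz": 0,"wx": 0,"wy": 0,"wz": 0},
  {"claw": 0,"dx": 0,"dy": -0.009,"dz": 0,"wx": 0,"wy": 0,"wz": 0},
  {"claw": 0,"dx": 0,"dy": -0.009,"dz": 0,"wx": 0,"wy": 0,"wz": 0},
  {"claw": 0,"dx": 0,"dy": -0.009,"dz": 0,"wx": 0,"wy": 0,"wz": 0},
  {"claw": 0,"dx": 0,"dy": -0.008,"dz": 0,"wx": 0,"wy": 0,"wz": 0},
  {"claw": 0,"dx": 0,"dy": -0.007,"dz": 0,"wx": 0,"wy": 0,"wz": 0},
  {"claw": 0,"dx": 0,"dy": -0.006,"dz": 0,"wx": 0,"wy": 0,"wz": 0},
  {"claw": 0,"dx": 0,"dy": -0.005,"dz": 0,"wx": 0,"wy": 0,"wz": 0},
])

```text
t: 6.32
eef_pos: [0.4878, 0.0459, 0.076]
tool_rot: [0.001, 0.968, 0.25, -0.0]
contact_force: [-3.2, -3.8, 10.2]
gripper_width: 0.001
grasp_force: 5.7
```

>>> drive_tool([
  {"claw": 0,"dx": 0,"dy": -0.004,"dz": 0,"wx": 0,"wy": 0,"wz": 0},
  {"claw": 0,"dx": 0,"dy": -0.004,"dz": 0,"wx": 0,"wy": 0,"wz": 0},
  {"claw": 0,"dx": 0,"dy": -0.003,"dz": 0,"wx": 0,"wy": 0,"wz": 0},
  {"claw": 0,"dx": 0,"dy": -0.003,"dz": 0,"wx": 0,"wy": 0,"wz": 0},
  {"claw": 0,"dx": 0,"dy": -0.003,"dz": 0,"wx": 0,"wy": 0,"wz": 0},
  {"claw": 0,"dx": 0,"dy": 0,"dz": 0,"wx": 0,"wy": 0,"wz": 0},
])

```text
t: 7.08
eef_pos: [0.4803, 0.0607, 0.076]
tool_rot: [0.001, 0.968, 0.25, 0.001]
contact_force: [-0.6, -3.7, 9.6]
gripper_width: -0.003
grasp_force: 4.5
```

>>> drive_tool([
  {"claw": 0,"dx": 0,"dy": -0.002,"dz": 0,"wx": 0,"wy": 0,"wz": 0},
  {"claw": 0,"dx": 0,"dy": -0.002,"dz": 0,"wx": 0,"wy": 0,"wz": 0},
  {"claw": 0,"dx": 0,"dy": 0,"dz": 0,"wx": 0,"wy": 0,"wz": 0},
])

```text
t: 7.45
eef_pos: [0.479, 0.0644, 0.0761]
tool_rot: [0.001, 0.968, 0.25, 0.001]
contact_force: [1.4, -2.8, 6.6]
gripper_width: -0.004
grasp_force: 3.3
```

>>> drive_tool([
  {"claw": 0,"dx": 0,"dy": -0.002,"dz": 0,"wx": 0,"wy": 0,"wz": 0},
  {"claw": 0,"dx": 0,"dy": -0.002,"dz": 0,"wx": 0,"wy": 0,"wz": 0},
  {"claw": 0,"dx": 0,"dy": 0,"dz": 0,"wx": 0,"wy": 0,"wz": 0},
])

```text
t: 7.82
eef_pos: [0.4785, 0.0654, 0.0761]
tool_rot: [0.002, 0.969, 0.249, 0.002]
contact_force: [5.2, -10.4, 3.8]
gripper_width: 0.0
grasp_force: 8.4
```

```bash
python3 - <<'E'
from h import *
p,d=read_camera("side"); cv2.imwrite("pics/c4.png",cv2.resize(p[180:300,280:440,::-1],(800,600),interpolation=cv2.INTER_CUBIC))
o=get_obs();print(o["eef_pos"],o["contact_force"])
E
```

```text
[0.47853887 0.06544736 0.07616787] [  5.98704913 -10.18297081   4.03849211]
```

View pics/c4.png

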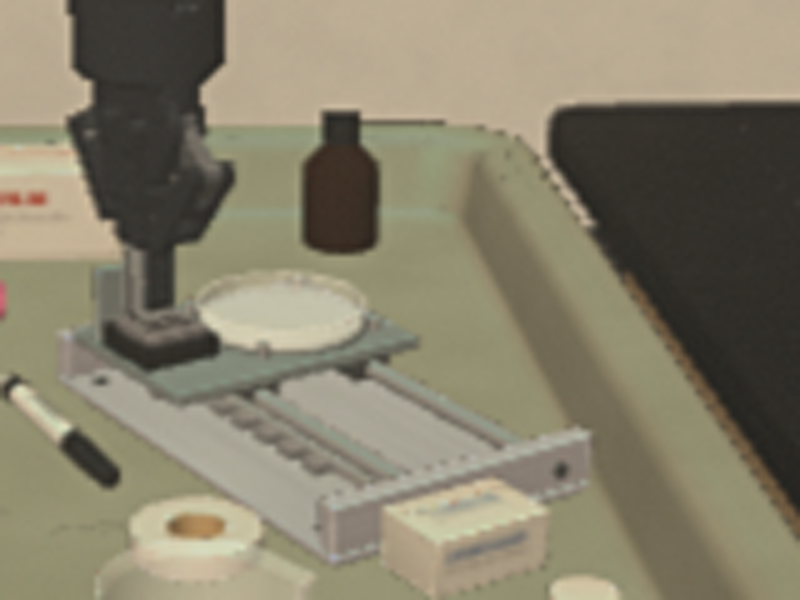

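The finger presses on the plate at 12 N along the slide, the carriage is at the end block, and the button is down. Lifting straight up.

>>> drive_tool([
  {"claw": 0,"dx": 0,"dy": 0,"dz": -0.004,"wx": 0,"wy": 0,"wz": 0},
  {"claw": 0,"dx": 0,"dy": 0,"dz": -0.004,"wx": 0,"wy": 0,"wz": 0},
  {"claw": 0,"dx": 0,"dy": 0,"dz": -0.004,"wx": 0,"wy": 0,"wz": 0},
  {"claw": 0,"dx": 0,"dy": 0,"dz": -0.005,"wx": 0,"wy": 0,"wz": 0},
  {"claw": 0,"dx": 0,"dy": 0.004,"dz": -0.01,"wx": 0,"wy": 0,"wz": 0},
  {"claw": 0,"dx": 0,"dy": 0,"dz": -0.03,"wx": 0,"wy": 0,"wz": 0},
  {"claw": 0,"dx": 0,"dy": 0,"dz": -0.05,"wx": 0,"wy": 0,"wz": 0},
  {"claw": 0,"dx": 0,"dy": 0.06,"dz": -0.01,"wx": 0,"wy": 0,"wz": 0},
  {"claw": 0,"dx": 0,"dy": 0.06,"dz": 0,"wx": 0,"wy": 0,"wz": 0},
  {"claw": 0,"dx": 0,"dy": 0.06,"dz": 0,"wx": 0,"wy": 0,"wz": 0},
  {"claw": 0,"dx": 0,"dy": 0.06,"dz": 0,"wx": 0,"wy": 0,"wz": 0},
  {"claw": 0,"dx": 0,"dy": 0,"dz": 0,"wx": 0,"wy": 0,"wz": 0},
])

```text
t: 9.38
eef_pos: [0.5949, -0.1504, 0.1922]
tool_rot: [0.001, 0.969, 0.247, 0.0]
contact_force: [-1.0, 0.5, 0.8]
gripper_width: -0.002
grasp_force: 0.0
```

```bash
python3 - <<'E'
from h import *
p,d=read_camera("side"); p2,d2=read_camera("top")
a=cv2.resize(p[180:300,280:440,::-1],(400,300),interpolation=cv2.INTER_CUBIC);b=cv2.resize(p2[155:275,240:400,::-1],(400,300),interpolation=cv2.INTER_CUBIC)
cv2.imwrite("pics/c5.png",np.hstack([a,b]))
o=get_obs();print(o["t"],o["eef_pos"],o["contact_force"])
W=cloud("top",d2);m=np.zeros((480,640),bool);m[190:270,250:330]=1;z=W[...,2]
B=W[m&(z>.052)&(z<.068)];print(len(B),B.mean(0),"travel",(B.mean(0)[:2]-[.5396,-.0471])@[-.485,.875])
r=W[m&(z>.07)&(z<.085)];print(len(r),r.mean(0),(r.mean(0)[:2]-[.5277,-.0245])@[-.485,.875])
E
```

```text
9.475 [ 0.5937565  -0.14450678  0.19214854] [0.74886197 0.77016529 0.0040124 ]
265 [0.48210915 0.05649526 0.06133882] travel 0.11852891429007754
61 [0.46858003 0.0795016  0.07549429] 0.11967458506475591
```

View pics/c5.png

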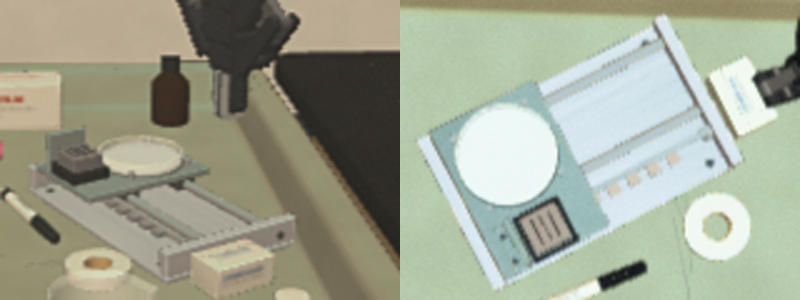

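The carriage is home (travel about 0.119–0.120). The button is up at 61 mm, the dish is in its nest, and the bystanders in view have not moved.

```bash
python3 -c "
from station import *
print(hand_in())"
```

```text
the job is handed in; nothing more can be done
None
```

The carriage was pushed home against the end stop with the button held down. The button has sprung up at the locking position there, the dish is still in its nest, and the job was handed in at about 9.5 s.

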